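# Nest the laundry scoops on their mat with handles fanned

## Robot

A 6-joint arm with a two-finger parallel gripper is mounted at the origin on the work surface. World frame = base frame: x ahead of the robot, y to its left, z up, the work surface at z = 0. Lengths are in mm, angles in rad, forces in N, time in s.
With the tool pointing down it reaches from about 275 to 1000 mm from the base axis. Payload 8.4 kg.
Tool frame: the origin (TCP) lies between the finger pads; the fingertips stand r.finger_overhang ahead of it and the grasp point (between the pads) is the TCP (r.finger_overhang is the distance from the TCP to the fingertips, in mm); z points along the fingers, y is the line along which they close (so a half turn about z gives the same grasp; the last joint's range is limited). The gripper opens to 85 mm and grips with 20 to 120 N. Pads are 22 mm wide; open, the fingers measure 114 mm over their backs; the gripper's body (76 mm by 85 mm) begins 54 mm behind the grasp point. The pads swing forward as they close: fully open they stand 13 mm farther back than shut.
Start: joints at [1.154, 0.353, 1.633, -0, 1.155, -0.002], TCP at [251.878, 572.001, 250.281] pointing down, gripper open.
Joint ranges: [-2.63, 2.63], [-0.92, 2.1], [0.06, 2.66], [-1.3, 4.44], [0, 2.69], [-3.02, 3.02]. Speed limits (rad/s): [2.22, 2.22, 2.79, 3.14, 3.14, 3.14].

## Interface

Orientations are given as [roll, pitch, yaw] about the fixed x, y, z axes, in that order (R = Rz(yaw) Ry(pitch) Rx(roll)).
In Python, from rig import r, cams, sign_off gives the robot as it stands.
- The arm moves only by the shell command python3 -m crank 'ROWS' [FORCE]. ROWS is JSON, a list of rows, each a list of 7 numbers: the shift along the tool's x, y, z in m, then the turn, a rotation vector about the tool's x, y, z in rad, then the closure, from 0 (fully open) to 1 (shut). In form: [[dx, dy, dz, ax, ay, az, gripper], ...]. A call has 1 to 5 rows; each row is the pose to reach, as a shift and turn from the pose commanded when the call began, along the tool's axes at that moment; what a row does not reach only later rows make up. A row lasts 1/10 s, in which the tool goes at most 50 mm and 8.59 degrees, less where a joint would pass 70% of its speed; a pose out of reach is approached as far as the arm can. A call with a gripper value outside its range is refused whole. The fingers move at their own pace and stop on an object; FORCE is the grip in N (left out, the last holds). Time passes only in rows, so rows that repeat a pose let the fingers close. It gives the time, the measured TCP pose, the force, the opening and the grip force at its end, in the units of the state.
- r.sense(): the state, without advancing time (a new reading comes with each control period).
- cams.grab_frame(name): name is "scene" or "top" or "wrist"; returns a dict with "image" (400x640x3 uint8, red, green, blue), "fx", "fy", "cx", "cy" (pixels), "position" and "orientation" of the camera in the world. Camera axes: x right, y down, z forward; pixel columns grow to the right and rows downward; lengths in mm; the calibration is good to about 2 mm. A picture is of the moment at which its call begins. There is no depth.
- sign_off(): hands the job in; it is judged then, once.
The state is a dict: "clock": time; "qpos": joint angles; "qvel": joint speeds; "joint_efforts": joint torques, N m; "eef_pos": TCP position; "tcp_rot": TCP orientation; "contact_force": force on the tool from outside, world axes, zero at the start; "wrist_torque": the same for the moment, N m; "opening": opening from 0.0 (shut) to 1.0 (fully open); "grasp_force": force on a finger pad.
Only numpy, scipy, OpenCV 4.12 (cv2) and the standard library are available. Lean on these libraries where they do the work, as an engineer would, in place of code of your own. Each camera call takes 0.05 s, during which the arm holds its last target. There are 200 camera calls.

## Task

Put the four laundry scoops away as one nest, one at a time from the largest to the smallest: the largest centred on the cork mat, then each next size set fully down inside the one before. Fan the handles so that they point in clearly different directions, with room for a finger between any two, and leave the scrubbing brush where it lies.

Things in the scene. Friction and masses are not known exactly. Their poses are not given: they have to be found in the camera images.
- scoop_a: Largest of four scoops: open round steel cup, level black bar handle. Outside 116 mm across at rim, 108 at foot; 45 mm tall, wall 4, floor 4 mm thick; about 160 g. Origin: centre of underside; z up, x out along the handle. Handle 10 mm wide, 44 to 60 mm above the underside, from rim to 108 mm from the cup axis; when nested it passes over the larger cups' rims.
- scoop_b: Second of four scoops: open round steel cup, level black bar handle. Outside 92 mm across at rim, 84 at foot; 45 mm tall, wall 4, floor 4 mm thick; about 120 g. Origin: centre of underside; z up, x out along the handle. Handle 10 mm wide, 44 to 60 mm above the underside, from rim to 106 mm from the cup axis; when nested it passes over the larger cups' rims.
- scoop_c: Third of four scoops: open round steel cup, level black bar handle. Outside 68 mm across at rim, 60 at foot; 45 mm tall, wall 4, floor 4 mm thick; about 90 g. Origin: centre of underside; z up, x out along the handle. Handle 10 mm wide, 44 to 60 mm above the underside, from rim to 104 mm from the cup axis; when nested it passes over the larger cups' rims.
- scoop_d: Smallest of four scoops: open round steel cup, level black bar handle. Outside 44 mm across at rim, 36 at foot; 45 mm tall, wall 4, floor 4 mm thick; about 60 g. Origin: centre of underside; z up, x out along the handle. Handle 10 mm wide, 44 to 60 mm above the underside, from rim to 102 mm from the cup axis; when nested it passes over the larger cups' rims.
- scoop_a_grip (a point): Grip point in the middle of the handle of the largest scoop: 80 mm out from the cup's axis along its x, 52 mm above its underside.
- scoop_b_grip (a point): Grip point in the middle of the handle of the second scoop: 80 mm out from the cup's axis along its x, 52 mm above its underside.
- scoop_c_grip (a point): Grip point in the middle of the handle of the third scoop: 80 mm out from the cup's axis along its x, 52 mm above its underside.
- scoop_d_grip (a point): Grip point in the middle of the handle of the smallest scoop: 80 mm out from the cup's axis along its x, 52 mm above its underside.
- mat: Round cork mat fixed on the worktop, 150 mm across, 6 mm thick. Origin: centre of its underside, on the worktop; its top is 6 mm higher.
- brush: Bystander: wooden scrubbing brush 50 x 150 mm, 36 mm high, white bristles up, lying just beyond the scoops, seen from the robot. Origin: centre of its underside.
Things that resemble listed ones, but are neither listed nor needed, are in the scene too. Of the things shaped like the mat, the cork one is meant. What is shaped like the scoop_b but blue is not meant.

How it is judged:
By the outcome, as a careful person would: the job done as asked, in the order asked, and still so for the second after the job is handed in, with the robot touching nothing.
It also fails if it takes over 112 s, if anything falls off the work surface, if the arm or the gripper's body presses on something with over 40 N, if the wrist force passes 120 N, or if a joint passes its speed limit or range.

## Working session

There is one attempt and no reset: what is moved stays moved. The work goes in short steps, Python scripts to look and compute and a shell command to move; the robot and the scene stay as the last step left them, time stands still between calls to the robot, and variables do not carry over. Pictures are saved under pics/ and viewed, at most 15 in all, crops included, and the job is handed in when it is done.

```bash
mkdir -p pics; ls; python3 - <<'E'
from rig import r,cams
import cv2,json
for n in("top","scene"):
    f=cams.grab_frame(n); cv2.imwrite(f"pics/{n}0.png",f["image"][:,:,::-1])
    print(n,{k:v for k,v in f.items() if k!="image"})
print(r.sense(),r.finger_overhang)
E
```

```text
pics
top {'fx': 439.1539772822891, 'fy': 439.1539772822891, 'cx': 319.96782253592136, 'cy': 198.05560452114273, 'position': array([ 388.59562189,   72.85659691, 1241.26172585]), 'orientation': array([-2.95604488,  0.02901357, -1.60072271])}
scene {'fx': 385.0864301586096, 'fy': 385.0864301586096, 'cx': 311.7888466350102, 'cy': 197.35148265877214, 'position': array([1190.96383426,  144.16948965,  791.02014564]), 'orientation': array([-2.42504651e+00,  8.97316985e-04,  1.66602973e+00])}
{'clock': 0.1, 'qpos': array([ 1.15360330e+00,  3.53598706e-01,  1.63403936e+00,  3.75836812e-06,
        1.15522383e+00, -2.40577347e-03]), 'qvel': array([-0.00031704, -0.00230612, -0.0016115 , -0.00045222,  0.00142735,
        0.00046886]), 'joint_efforts': array([-4.31375574e-04, -6.06354833e+01, -3.42821252e+01, -7.92202809e-05,
        3.90063869e-03,  2.09001584e-06]), 'eef_pos': array([251.71198842, 571.63406755, 249.63310378]), 'tcp_rot': array([-3.14032342e+00, -6.49004444e-06,  2.72680388e+00]), 'contact_force': array([-0.44734384,  0.02102088, -0.00814265]), 'wrist_torque': array([ 0.01762365, -0.00641339,  0.03820208]), 'grasp_force': 0.0, 'opening': 0.9962825488444861} 19.0
```

View pics/top0.png

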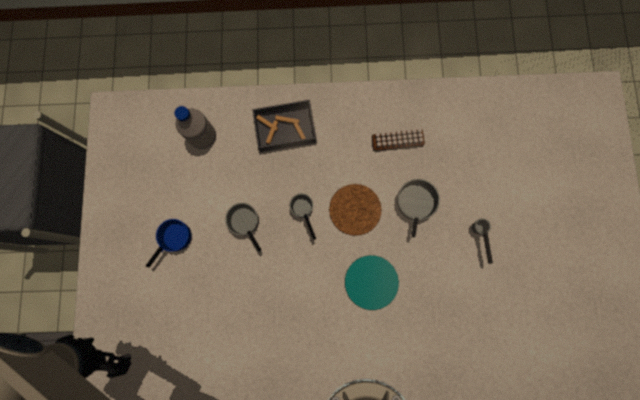

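View pics/scene0.png

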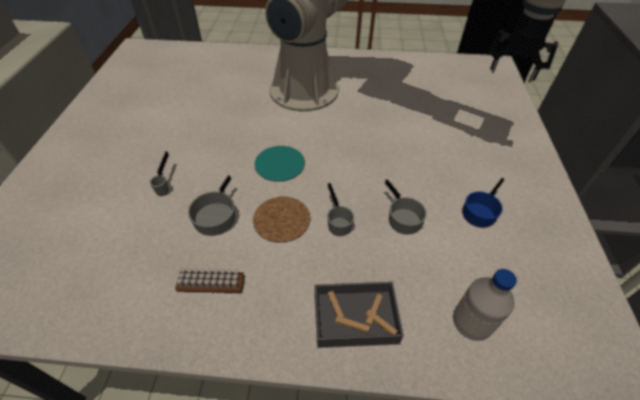

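The overview shows:
- **Mat:** of the two round mats, the cork one is at top (355,210). The other is teal, at (372,282).
- **Steel cups:** (417,202), (243,221), (301,207) and (480,228), which should be a, b, c and d by size.
- **Not meant:** the blue cup at (174,236) is the decoy for b.
- **Brush:** at (398,140).

Next I measure sizes and handle directions, and make one enlarged crop.

```bash
cat > h.py <<'E'
import numpy as np,cv2
from scipy.spatial.transform import Rotation as Ro
from rig import r,cams
def ray(f,uv,z):
    uv=np.atleast_2d(np.asarray(uv,float)); R=Ro.from_euler('xyz',f["orientation"]).as_matrix()
    d=np.c_[(uv[:,0]-f["cx"])/f["fx"],(uv[:,1]-f["cy"])/f["fy"],np.ones(len(uv))]@R.T
    p=f["position"]; return (p+d*((z-p[2])/d[:,2])[:,None])[:,:2]
def plan(x,y,z,yaw):
    "shift (m, tool axes) and turn to reach a tool-down pose at yaw (deg)"
    s=r.sense(); R=Ro.from_euler('xyz',s["tcp_rot"]); T=Ro.from_euler('xyz',[np.pi,0,np.radians(yaw)])
    print("shift",np.round(R.inv().apply(np.array([x,y,z])-s["eef_pos"])/1000,4),"turn",np.round((R.inv()*T).as_rotvec(),3),"q6 %.2f"%s["qpos"][5])
E
python3 - <<'E'
from h import *
f=cams.grab_frame("top"); im=f["image"]; hsv=cv2.cvtColor(im,cv2.COLOR_RGB2HSV); g=im.max(2)
m=((hsv[...,0]<15)&(hsv[...,1]>110)&(hsv[...,2]>60)).astype(np.uint8)
def big(m,x0,y0,x1,y1):
    k=np.zeros_like(m);k[y0:y1,x0:x1]=m[y0:y1,x0:x1]
    return max(cv2.findContours(k,0,cv2.CHAIN_APPROX_NONE)[0],key=cv2.contourArea)
c=big(m,320,170,390,245); w=ray(f,c[:,0],6); print("mat",cv2.minEnclosingCircle(w.astype(np.float32)),cv2.fitEllipse(w.astype(np.float32)))
for n,b in dict(a=(400,215,435,245),b=(240,228,270,260),c=(298,214,325,250),d=(478,222,500,270),blue=(140,240,170,270)).items():
    c=big((g<50).astype(np.uint8),*b); w=ray(f,c[:,0],56).astype(np.float32); print(n,"handle",[np.round(p).tolist() for p in cv2.boxPoints(cv2.minAreaRect(w))],cv2.contourArea(c))
bg=cv2.medianBlur(im,3)
print(bg[200,225:265,:].tolist()[::4])
cr=np.vstack([cv2.resize(im[180:275,140:340],(800,380),interpolation=2),])
cr2=cv2.resize(im[175:270,330:505],(700,380),interpolation=2)
cv2.imwrite("pics/crop1.png",np.vstack([cv2.resize(cr,(600,285)),cv2.resize(cr2,(600,310))])[:,:,::-1])
E
```

```text
mat ((586.0987548828125, 3.308151960372925), 74.0448989868164) ((586.4224243164062, 3.8714005947113037), (144.2100372314453, 144.77008056640625), 100.99476623535156)
a handle [[501.0, -149.0], [547.0, -162.0], [549.0, -153.0], [503.0, -141.0]] 35.5
b handle [[470.0, 275.0], [475.0, 265.0], [531.0, 294.0], [526.0, 304.0]] 56.5
c handle [[501.0, 125.0], [505.0, 115.0], [569.0, 140.0], [565.0, 150.0]] 55.5
d handle [[424.0, -340.0], [427.0, -360.0], [534.0, -345.0], [531.0, -325.0]] 78.0
blue handle [[439.0, 571.0], [488.0, 515.0], [517.0, 540.0], [468.0, 596.0]] 95.5
[[152, 137, 115], [155, 138, 117], [153, 137, 116], [154, 137, 115], [151, 134, 112], [152, 137, 116], [152, 134, 113], [150, 132, 112], [154, 136, 115], [150, 131, 111]]
```

View pics/crop1.png

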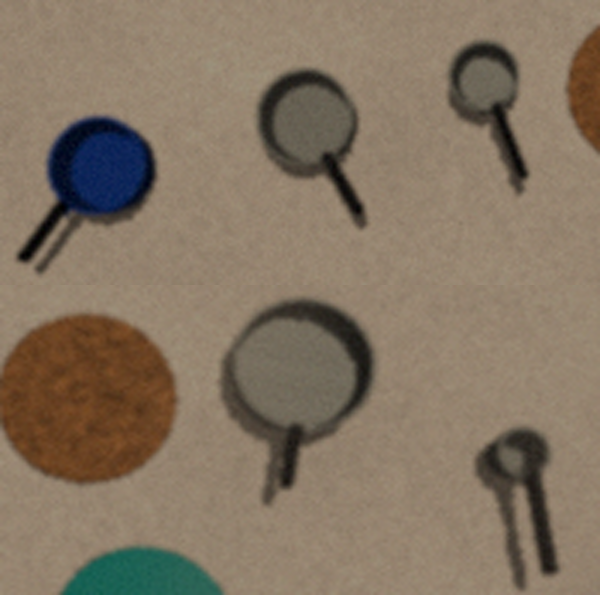

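The crop confirms the identification: the three grey cups decrease in size as a, b and c, the tiny one is d, and the blue cup is left out. From the handle lines:
- a: grip about (529,-152), direction 165°
- b: grip about (496,282), direction 207°
- c: grip about (525,129), direction 201°
- d: grip about (447,-347), direction 188°
- mat: centre about (586,3.5)

I'll move above a first.

```bash
python3 -c "
from h import *
plan(529,-152,200,165)"
```

```text
shift [-0.5454 -0.5505  0.0503] turn [-0.001 -0.    -0.153] q6 -0.00
```

```bash
C="python3 -m crank"
$C '[[-0.136,-0.138,0.0125,0,0,0,0],[-0.136,-0.138,0.0125,0,0,0,0],[-0.136,-0.138,0.0125,0,0,0,0],[-0.136,-0.138,0.0125,0,0,0,0],[-0.136,-0.138,0.0125,0,0,0,0]]'
$C '[[-0.136,-0.138,0.0125,0,0,0,0],[-0.136,-0.138,0.0125,0,0,0,0],[-0.136,-0.138,0.0125,0,0,0,0],[-0.136,-0.138,0.0125,0,0,0,0],[-0.136,-0.138,0.0125,0,0,0,0]]'
$C '[[-0.136,-0.138,0.0125,0,0,0,0],[-0.136,-0.138,0.0125,0,0,0,0],[-0.136,-0.138,0.0125,0,0,0,0],[-0.136,-0.138,0.0125,0,0,0,0],[-0.136,-0.138,0.0125,0,0,0,0]]'
$C '[[-0.136,-0.138,0.0125,0,0,-0.153,0],[-0.136,-0.138,0.0125,0,0,-0.153,0],[-0.136,-0.138,0.0125,0,0,-0.153,0],[-0.136,-0.138,0.0125,0,0,-0.153,0],[-0.136,-0.138,0.0125,0,0,-0.153,0]]'
python3 - <<'E'
from h import *
plan(529,-152,200,165)
f=cams.grab_frame("wrist"); cv2.imwrite("pics/w1.png",f["image"][:,:,::-1]); print(f["position"],f["orientation"],f["fx"])
E
```

```text
clock: 0.65
eef_pos: [321.3, 386.2, 237.1]
tcp_rot: [-3.138, 0.0, 2.724]
contact_force: [-1.1, 0.3, 0.3]
opening: 1.0
grasp_force: 0.0
clock: 1.15
eef_pos: [390.5, 206.1, 225.0]
tcp_rot: [-3.14, 0.0, 2.723]
contact_force: [-0.1, 1.1, -0.3]
opening: 1.001
grasp_force: 0.0
clock: 1.65
eef_pos: [460.3, 25.5, 212.7]
tcp_rot: [-3.141, 0.001, 2.723]
contact_force: [0.5, 0.5, 0.1]
opening: 0.999
grasp_force: 0.0
clock: 2.15
eef_pos: [529.8, -155.9, 200.0]
tcp_rot: [-3.141, 0.002, 2.877]
contact_force: [-0.5, 0.6, 0.2]
opening: 0.999
grasp_force: 0.0
shift [0.0018 0.0036 0.    ] turn [-0.001  0.002 -0.003] q6 -1.59
[ 464.64396557 -139.71766696  323.40367212] [2.87175212e+00 1.40502494e-03 1.30629061e+00] 278.2584984678473
```

View pics/w1.png

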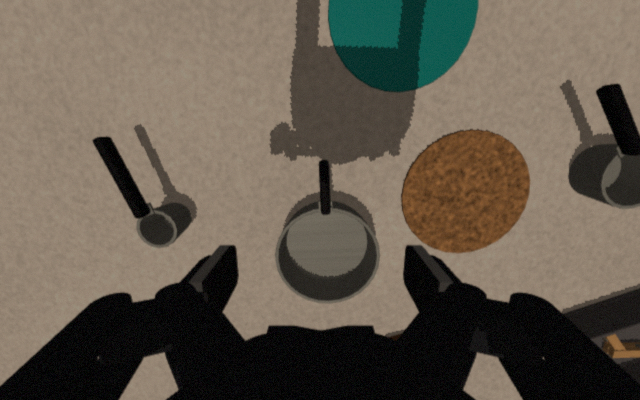

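The view shows a's handle at (323,160)-(325,212), in line with the fingers. The cup rim is centred near (328,252), the cork mat is at (465,190), and d is at left. I'll refine from here.

```bash
cat >> h.py <<'E'
def handle(f,box,L,z,thr=45):
    "handle line in a pixel box: grip point, direction (deg) and cup axis, from the tip at L mm from the axis"
    x0,y0,x1,y1=box; g=f["image"].max(2); k=np.zeros(g.shape,np.uint8); k[y0:y1,x0:x1]=g[y0:y1,x0:x1]<thr
    c=max(cv2.findContours(k,0,cv2.CHAIN_APPROX_NONE)[0],key=cv2.contourArea)
    w=ray(f,c[:,0],z).astype(np.float32); b=cv2.boxPoints(cv2.minAreaRect(w)); e=np.linalg.norm(b-np.roll(b,-1,0),axis=1)
    i=0 if e[0]<e[1] else 1; p,q=(b[i]+b[(i+1)%4])/2,(b[(i+2)%4]+b[(i+3)%4])/2
    print("ends",p.round(1),q.round(1),"w,l",e[:2].round(1)); return p,q,c
def rep(tip,base,L):
    d=(tip-base)/np.linalg.norm(tip-base); print("grip",(tip-d*(L-80)).round(1),"axis",(tip-d*L).round(1),"dir",np.degrees(np.arctan2(d[1],d[0]))%360)
E
python3 - <<'E'
from h import *
f=cams.grab_frame("wrist"); im=f["image"]
p,q,c=handle(f,(300,150,345,218),108,60)
tip,base=(p,q) if p[0]<q[0] else (q,p); rep(tip,base,108)
hsv=cv2.cvtColor(im,cv2.COLOR_RGB2HSV)
m=((hsv[...,0]<15)&(hsv[...,1]>110)&(hsv[...,2]>40)).astype(np.uint8); m[:110]=0;m[265:]=0;m[:,:390]=0;m[:,540:]=0
c=max(cv2.findContours(m,0,cv2.CHAIN_APPROX_NONE)[0],key=cv2.contourArea)
print("mat",cv2.fitEllipse(ray(f,c[:,0],6).astype(np.float32)))
# rim by hand-read extremes of the ellipse (277..379 cols, bottom 301) 
w=ray(f,[[277,254],[379,254],[328,301],[328,206]],45);print(w.round(1),w.mean(0))
E
```

```text
ends [ 547.8 -157.4] [ 495.5 -145.4] w,l [53.7  9.6]
grip [ 522.8 -151.6] axis [ 600.8 -169.4] dir 167.15837
mat ((584.6160888671875, 3.0656118392944336), (145.46774291992188, 146.62132263183594), 152.10928344726562)
[[ 581.6 -218.8]
 [ 610.7 -111.1]
 [ 653.2 -180. ]
 [ 543.3 -151.1]] [ 597.18631805 -165.22615125]
```

```bash
python3 -c "
from h import *
plan(522.5,-151,52,166.5)"
```

```text
shift [ 0.0051 -0.0003  0.1478] turn [ 0.001 -0.001 -0.028] q6 -1.59
```

```bash
C="python3 -m crank"
$C '[[0.005,0,0.04,0,0,-0.028,0],[0.005,0,0.08,0,0,-0.028,0],[0.005,0,0.12,0,0,-0.028,0],[0.005,0,0.14,0,0,-0.028,0],[0.005,0,0.148,0,0,-0.028,0]]'
$C '[[0,0,0,0,0,0,1],[0,0,0,0,0,0,1],[0,0,0,0,0,0,1],[0,0,0,0,0,0,1],[0,0,0,0,0,0,1]]' 70
$C '[[0,0,0,0,0,0,1],[0,0,0,0,0,0,1],[0,0,0,0,0,0,1],[0,0,0,0,0,0,1],[0,0,0,0,0,0,1]]'
$C '[[0,0,-0.01,0,0,0,1],[0,0,-0.03,0,0,0,1],[0,0,-0.05,0,0,0,1],[0,0,-0.06,0,0,0,1],[0,0,-0.06,0,0,0,1]]'
python3 - <<'E'
from h import *
f=cams.grab_frame("wrist"); cv2.imwrite("pics/w2.png",f["image"][:,:,::-1])
E
```

```text
clock: 2.75
eef_pos: [520.9, -148.7, 50.3]
tcp_rot: [3.141, -0.004, 2.91]
contact_force: [-0.1, 0.1, 0.4]
opening: 1.0
grasp_force: 0.0
clock: 3.25
eef_pos: [522.9, -151.3, 53.1]
tcp_rot: [-3.142, 0.001, 2.908]
contact_force: [0.1, 1.3, -0.5]
opening: 0.147
grasp_force: 0.6
clock: 3.75
eef_pos: [523.0, -151.3, 53.1]
tcp_rot: [3.142, 0.001, 2.907]
contact_force: [-0.6, 0.8, 7.2]
opening: 0.101
grasp_force: 71.1
clock: 4.25
eef_pos: [523.3, -151.4, 113.8]
tcp_rot: [-3.141, 0.003, 2.908]
contact_force: [1.1, -0.2, -1.8]
opening: 0.102
grasp_force: 69.9
```

View pics/w2.png

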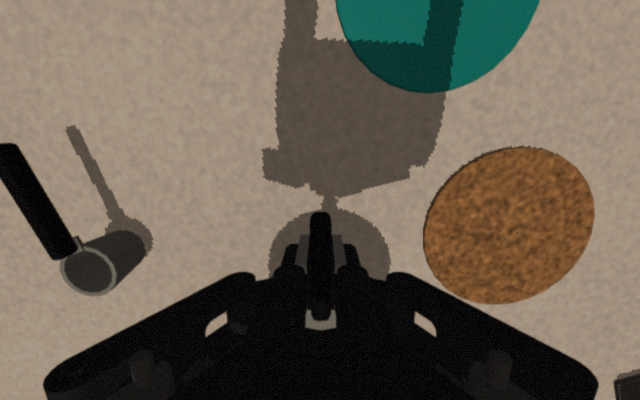

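```bash
python3 -c "
from h import *
plan(511.3,30.5,113,160)"
```

```text
shift [ 0.0532  0.1742 -0.0003] turn [-0.     0.001  0.115] q6 -1.62
```

```bash
C="python3 -m crank"
$C '[[0.01,0.035,0,0,0,0.023,1],[0.02,0.07,0,0,0,0.046,1],[0.03,0.105,0,0,0,0.07,1],[0.04,0.14,0,0,0,0.09,1],[0.0533,0.1742,0,0,0,0.115,1]]'
$C '[[0,0,0.02,0,0,0,1],[0,0,0.03,0,0,0,1],[0,0,0.03,0,0,0,1],[0,0,0.03,0,0,0,1],[0,0,0.03,0,0,0,1]]'
python3 - <<'E'
from h import *
plan(511.3,30.5,59.5,160)
f=cams.grab_frame("top"); s=f["image"][130:290,270:450]; cv2.imwrite("pics/t2.png",cv2.resize(s,None,fx=3.5,fy=3.5,interpolation=2)[:,:,::-1])
E
```

```text
clock: 4.8
eef_pos: [510.3, 32.0, 111.3]
tcp_rot: [-3.141, -0.001, 2.792]
contact_force: [1.5, 0.3, -1.9]
opening: 0.105
grasp_force: 69.9
clock: 5.3
eef_pos: [511.3, 30.0, 82.5]
tcp_rot: [3.141, 0.0, 2.792]
contact_force: [-0.3, 0.5, -0.8]
opening: 0.104
grasp_force: 69.8
shift [0.0002 0.0005 0.023 ] turn [ 0.     0.    -0.001] q6 -1.17
```

View pics/t2.png

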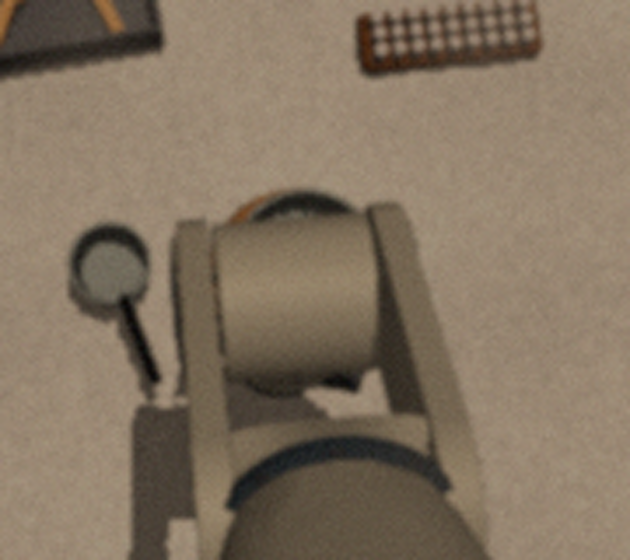

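The top view is hidden by the arm; only the far rim over the mat shows, around crop pixel (300,200). I'll lower, release, back off, and check from the wrist and scene views.

```bash
C="python3 -m crank"
$C '[[0,0.0005,0.01,0,0,0,1],[0,0.0005,0.018,0,0,0,1],[0,0.0005,0.022,0,0,0,1],[0,0.0005,0.023,0,0,0,1],[0,0.0005,0.023,0,0,0,1]]'
$C '[[0,0,0,0,0,0,0.5],[0,0,0,0,0,0,0.5],[0,0,0,0,0,0,0.5],[0,0,0,0,0,0,0.5],[0,0,0,0,0,0,0.5]]'
$C '[[0,0,-0.03,0,0,0,0.5],[0,0,-0.06,0,0,0,0.5],[0,0,-0.1,0,0,0,0],[0,0,-0.14,0,0,0,0],[0,0,-0.14,0,0,0,0]]'
python3 - <<'E'
from h import *
f=cams.grab_frame("wrist"); cv2.imwrite("pics/w3.png",f["image"][:,:,::-1])
E
```

```text
clock: 5.85
eef_pos: [510.6, 31.0, 59.2]
tcp_rot: [-3.141, -0.001, 2.793]
contact_force: [-3.8, -1.0, 5.1]
opening: 0.103
grasp_force: 70.8
clock: 6.35
eef_pos: [511.2, 31.2, 59.3]
tcp_rot: [3.142, 0.0, 2.793]
contact_force: [-0.9, 0.4, 0.2]
opening: 0.496
grasp_force: 0.0
clock: 6.85
eef_pos: [514.2, 31.3, 204.4]
tcp_rot: [3.138, 0.008, 2.793]
contact_force: [1.2, -0.4, 0.1]
opening: 0.973
grasp_force: 0.0
```

View pics/w3.png

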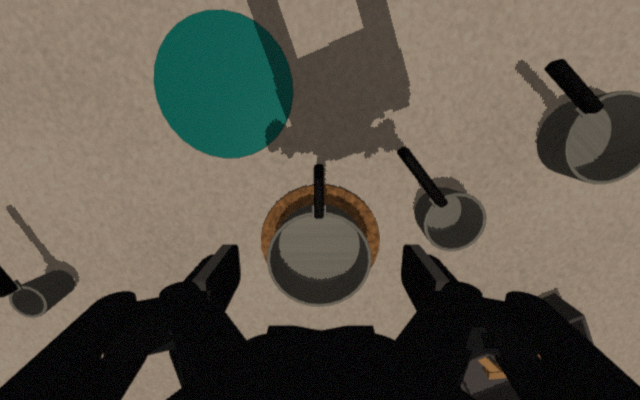

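a sits on the mat with its handle at (319,165)-(319,215), released. I'll move on to b and check a's centring from the top once the arm is clear.

```bash
C="python3 -m crank"
$C '[[0,0,0,0,0,0.14,0],[0,0,0,0,0,0.28,0],[0,0,0,0,0,0.42,0],[0,0,0,0,0,0.56,0],[0,0,0,0,0,0.7,0]]' >/dev/null
$C '[[0,0,0,0,0,0.14,0],[0,0,0,0,0,0.28,0],[0,0,0,0,0,0.42,0],[0,0,0,0,0,0.56,0],[0,0,0,0,0,0.7,0]]' >/dev/null
$C '[[0,0,0,0,0,0.14,0],[0,0,0,0,0,0.28,0],[0,0,0,0,0,0.42,0],[0,0,0,0,0,0.56,0],[0,0,0,0,0,0.7,0]]'
python3 -c "
from h import *
plan(496,282,200,27)"
```

```text
clock: 8.4
eef_pos: [510.2, 31.1, 197.7]
tcp_rot: [-3.14, 0.002, 0.687]
contact_force: [-1.5, -0.0, 0.0]
opening: 1.005
grasp_force: 0.0
shift [ 0.1481 -0.203  -0.0023] turn [-0.001  0.002  0.216] q6 0.94
```

```bash
C="python3 -m crank"
$C '[[0.025,-0.034,0,0,0,0.07,0],[0.05,-0.07,0,0,0,0.14,0],[0.075,-0.103,0,0,0,0.216,0],[0.1,-0.137,0,0,0,0.216,0],[0.125,-0.17,0,0,0,0.216,0]]' >/dev/null
$C '[[0.017,-0.037,0,0,0,0,0],[0.017,-0.037,0,0,0,0,0],[0.017,-0.037,0,0,0,0,0],[0.017,-0.037,0,0,0,0,0]]'
python3 - <<'E'
from h import *
plan(496,282,200,27)
f=cams.grab_frame("wrist"); g=cams.grab_frame("top")
cv2.imwrite("pics/wt4.png",np.hstack([cv2.resize(f["image"],(400,250)),cv2.resize(g["image"][150:275,260:460],(400,250),interpolation=2)])[:,:,::-1])
np.savez("f.npz",w=f["image"],t=g["image"])
E
```

```text
clock: 9.3
eef_pos: [496.2, 281.5, 198.1]
tcp_rot: [3.141, 0.002, 0.477]
contact_force: [0.3, -0.2, 0.7]
opening: 1.003
grasp_force: 0.0
shift [ 0.     -0.0006 -0.0019] turn [0.    0.002 0.005] q6 1.61
```

View pics/wt4.png

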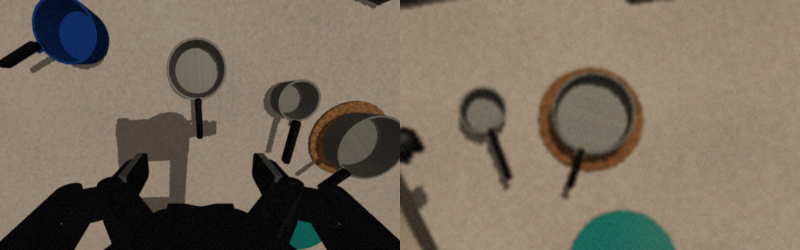

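```bash
python3 - <<'E'
from h import *
f=cams.grab_frame("top"); 
ims=[cams.grab_frame("top")["image"].astype(float) for _ in range(6)]; im=np.mean(ims,0)
s=np.clip(im[175:250,320:395]*1.5,0,255).astype(np.uint8)
cv2.imwrite("pics/t5.png",cv2.resize(s,(600,600),interpolation=cv2.INTER_CUBIC)[:,:,::-1]); np.save("t5.npy",im)
E
```

```text
(no output)
```

View pics/t5.png

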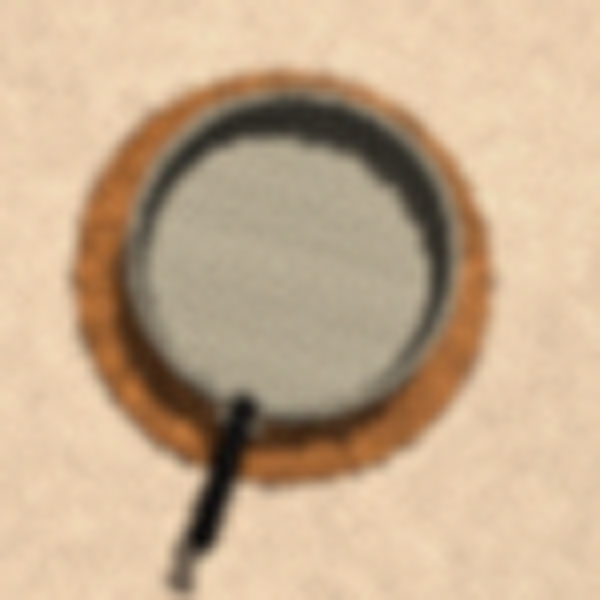

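Rim edges in the crop are at columns 126–462 and rows 90–425. Mat edges are at columns 74–494 and rows 70–487.

```bash
python3 - <<'E'
from h import *
g=cams.grab_frame("top")
P=lambda c,z:ray(g,np.array(c)/8+[320,175]-.45,z).round(1)
print("mat",P([[284,278.5],[74,278],[494,278]],6)); print("a",P([[294,257.5],[126,257],[462,257]],51))
t=P([[202,545],[243,405]],66);print(t); rep(t[0],t[1],108)
im=np.load("f.npz")["w"]; f=cams.grab_frame("wrist"); f["image"]=im
p,q,_=handle(f,(295,155,335,222),106,60); tip,base=(p,q) if p[0]<q[0] else (q,p); rep(tip,base,106)
w=ray(f,np.array([[167,69],[226,69],[196,39],[196,99]])*1.6,45);print("b rim",w.round(1),w.mean(0).round(1))
E
```

```text
mat [[585.3   3. ]
 [588.1  77.6]
 [582.9 -71.3]]
a [[585.3   1.8]
 [587.5  59.3]
 [583.5 -55.5]]
[[486.8  37.7]
 [533.2  22.1]]
grip [513.3  28.8] axis [589.2   3.3] dir 161.41700039673367
ends [474.3 269.7] [528.2 301.9] w,l [ 9.8 62.7]
grip [496.7 283. ] axis [565.3 324. ] dir 210.86305
b rim [[545.4 362.6]
 [586.5 283. ]
 [602.6 342.3]
 [525.2 303. ]] [564.9 322.7]
```

a is centred to about 1 mm. b: grip (496.5,282.5), direction 210.5°.

```bash
python3 -c "
from h import *
plan(496.5,282.5,52.5,30.5)"
```

```text
shift [-0.0004 -0.0003  0.1469] turn [-0.    -0.    -0.056] q6 1.61
```

```bash
C="python3 -m crank"
$C '[[0,0,0.04,0,0,-0.056,0],[0,0,0.08,0,0,-0.056,0],[0,0,0.12,0,0,-0.056,0],[0,0,0.14,0,0,-0.056,0],[0,0,0.147,0,0,-0.056,0]]'
$C '[[0,0,0,0,0,0,1],[0,0,0,0,0,0,1],[0,0,0,0,0,0,1],[0,0,0,0,0,0,1],[0,0,0,0,0,0,1]]' 70 >/dev/null
$C '[[0,0,0,0,0,0,1],[0,0,0,0,0,0,1],[0,0,0,0,0,0,1],[0,0,0,0,0,0,1],[0,0,0,0,0,0,1]]'
$C '[[0,0,-0.02,0,0,0,1],[0,0,-0.06,0,0,0,1],[0,0,-0.1,0,0,0,1],[0,0,-0.12,0,0,0,1],[0,0,-0.12,0,0,0,1]]'
python3 -c "
from h import *
plan(585,-78,171,90)"
```

```text
clock: 10.35
eef_pos: [495.5, 281.7, 49.9]
tcp_rot: [-3.142, 0.004, 0.533]
contact_force: [-0.2, 0.1, -0.5]
opening: 0.996
grasp_force: 0.0
clock: 11.35
eef_pos: [497.2, 282.8, 53.1]
tcp_rot: [-3.142, -0.001, 0.533]
contact_force: [-1.3, -1.4, 6.0]
opening: 0.105
grasp_force: 69.6
clock: 11.85
eef_pos: [498.5, 283.4, 175.5]
tcp_rot: [3.141, -0.006, 0.533]
contact_force: [0.5, 0.1, -1.5]
opening: 0.103
grasp_force: 68.5
shift [-0.109   0.3552  0.0039] turn [ 0.003 -0.005 -1.038] q6 1.55
```

```bash
C="python3 -m crank"
$C '[[-0.013,0.044,0,0,0,-0.13,1],[-0.027,0.088,0,0,0,-0.26,1],[-0.04,0.132,0,0,0,-0.39,1],[-0.054,0.176,0,0,0,-0.52,1],[-0.068,0.22,0,0,0,-0.65,1]]'
python3 -c "
from h import *
plan(585.3,-76.7,140,90)"
```

```text
clock: 12.35
eef_pos: [549.2, 56.6, 170.6]
tcp_rot: [-3.14, 0.001, 1.188]
contact_force: [0.8, 0.8, -0.7]
opening: 0.098
grasp_force: 68.6
shift [-0.1102  0.0832  0.0306] turn [-0.002  0.001 -0.382] q6 0.48
```

```bash
C="python3 -m crank"
$C '[[-0.028,0.021,0,0,0,-0.1,1],[-0.055,0.042,0,0,0,-0.2,1],[-0.083,0.062,0.01,0,0,-0.3,1],[-0.11,0.083,0.02,0,0,-0.382,1],[-0.11,0.083,0.03,0,0,-0.382,1]]'
$C '[[0,0,0,0,0,0,1],[0,0,0,0,0,0,1]]'
python3 - <<'E'
from h import *
plan(585.3,-76.7,64,90)
f=cams.grab_frame("scene"); cv2.imwrite("pics/s6.png",cv2.resize(f["image"][140:300,160:400],(720,480),interpolation=2)[:,:,::-1])
E
```

```text
clock: 12.85
eef_pos: [585.5, -78.2, 140.4]
tcp_rot: [-3.141, 0.001, 1.564]
contact_force: [0.7, -0.2, -0.4]
opening: 0.105
grasp_force: 68.7
clock: 13.05
eef_pos: [584.3, -74.0, 141.2]
tcp_rot: [-3.139, -0.001, 1.564]
contact_force: [-0.9, -0.4, -1.7]
opening: 0.108
grasp_force: 68.6
shift [-0.0027  0.0012  0.0772] turn [-0.002 -0.001 -0.007] q6 -0.12
```

View pics/s6.png

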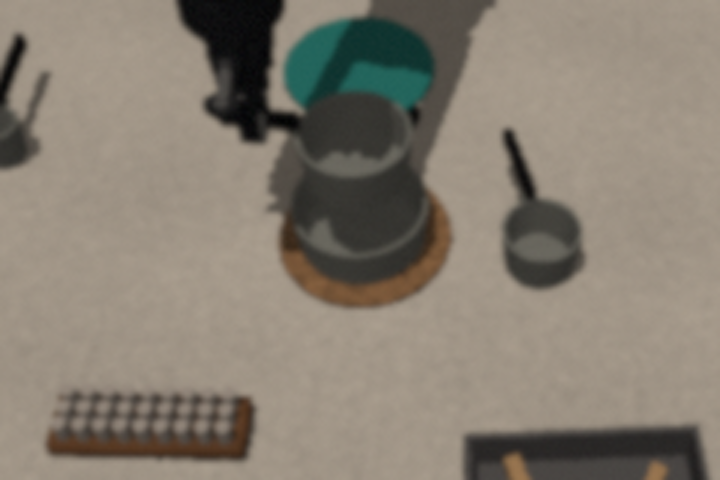

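b is level above a, with its rim near crop (356,135) centred over a's rim at (360,210). I'll lower it in.

```bash
C="python3 -m crank"
$C '[[-0.001,0.001,0.02,0,0,-0.007,1],[-0.001,0.001,0.035,0,0,-0.007,1],[-0.001,0.001,0.05,0,0,-0.007,1],[-0.001,0.001,0.06,0,0,-0.007,1],[-0.001,0.001,0.065,0,0,-0.007,1]]'
$C '[[0,0,0.004,0,0,0,1],[0,0,0.008,0,0,0,1],[0,0,0.011,0,0,0,1],[0,0,0.012,0,0,0,1],[0,0,0.012,0,0,0,1]]'
python3 -c "
from h import *
plan(585.3,-76.7,63.1,90)"
```

```text
clock: 13.6
eef_pos: [585.6, -75.4, 76.0]
tcp_rot: [-3.14, -0.0, 1.572]
contact_force: [0.5, -0.8, -1.8]
opening: 0.103
grasp_force: 68.6
clock: 14.1
eef_pos: [586.3, -75.9, 65.4]
tcp_rot: [3.141, 0.0, 1.572]
contact_force: [-0.4, 1.3, -1.6]
opening: 0.103
grasp_force: 68.6
shift [-0.0008 -0.001   0.0023] turn [0.    0.    0.001] q6 -0.13
```

```bash
C="python3 -m crank"
$C '[[0,0,0.002,0,0,0,1],[0,0,0.002,0,0,0,1],[0,0,0.002,0,0,0,1]]'
$C '[[0,0,0,0,0,0,0.5],[0,0,0,0,0,0,0.5],[0,0,0,0,0,0,0.5],[0,0,0,0,0,0,0.5],[0,0,0,0,0,0,0.5]]'
$C '[[0,0,-0.03,0,0,0,0.5],[0,0,-0.06,0,0,0,0.5],[0,0,-0.1,0,0,0,0],[0,0,-0.135,0,0,0,0],[0,0,-0.135,0,0,0,0]]' >/dev/null
$C '[[0,0,0,0,0,0.13,0],[0,0,0,0,0,0.26,0],[0,0,0,0,0,0.39,0],[0,0,0,0,0,0.52,0],[0,0,0,0,0,0.6,0]]' >/dev/null
$C '[[0,0,0,0,0,0.13,0],[0,0,0,0,0,0.26,0],[0,0,0,0,0,0.39,0],[0,0,0,0,0,0.52,0],[0,0,0,0,0,0.6,0]]'
python3 -c "
from h import *
plan(525,128.5,200,21)"
```

```text
clock: 14.4
eef_pos: [586.4, -75.8, 63.4]
tcp_rot: [3.141, -0.0, 1.572]
contact_force: [0.7, 0.1, -0.8]
opening: 0.102
grasp_force: 68.8
clock: 14.9
eef_pos: [586.3, -75.8, 63.3]
tcp_rot: [3.142, -0.0, 1.572]
contact_force: [0.7, 0.3, -0.9]
opening: 0.501
grasp_force: 0.0
clock: 16.4
eef_pos: [585.8, -75.8, 197.5]
tcp_rot: [-3.141, 0.001, 0.367]
contact_force: [0.6, -0.1, -0.7]
opening: 1.001
grasp_force: 0.0
shift [ 0.0164 -0.2125 -0.0025] turn [-0.     0.001  0.   ] q6 1.07
```

```bash
C="python3 -m crank"
$C '[[0.004,-0.043,0,0,0,0,0],[0.008,-0.086,0,0,0,0,0],[0.012,-0.129,0,0,0,0,0],[0.0164,-0.172,0,0,0,0,0],[0.0164,-0.2125,0,0,0,0,0]]' >/dev/null
$C '[[0,0,0,0,0,0,0],[0,0,0,0,0,0,0],[0,0,0,0,0,0,0]]'
python3 - <<'E'
from h import *
f=cams.grab_frame("wrist"); g=cams.grab_frame("top")
im=np.mean([cams.grab_frame("top")["image"].astype(float) for _ in range(3)],0)
s=np.clip(im[175:250,320:395]*1.4,0,255).astype(np.uint8)
cv2.imwrite("pics/wt7.png",np.hstack([cv2.resize(f["image"][100:,160:480],(400,375)),cv2.resize(s,(375,375),interpolation=2)])[:,:,::-1])
np.savez("f.npz",w=f["image"])
E
```

```text
clock: 17.2
eef_pos: [524.5, 127.5, 198.0]
tcp_rot: [3.141, 0.0, 0.372]
contact_force: [0.3, 0.6, 1.0]
opening: 1.003
grasp_force: 0.0
```

View pics/wt7.png

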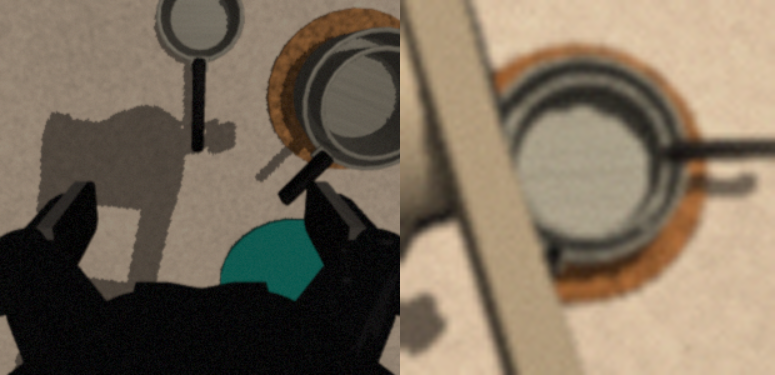

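b is seated in a with its handle pointing right and a's handle lower left. c's handle in the full wrist image is at about (318,148)-(318,221).

```bash
python3 - <<'E'
from h import *
im=np.load("f.npz")["w"]; f=cams.grab_frame("wrist"); f["image"]=im
p,q,_=handle(f,(306,146,333,228),104,60); tip,base=(p,q) if p[0]<q[0] else (q,p); rep(tip,base,104)
w=ray(f,np.array([[158,18],[243,18]])/1.25+[160,100],45);print("c rim",w.round(1),w.mean(0).round(1))
plan(*(tip-(tip-base)/np.linalg.norm(tip-base)*24),52.5,np.degrees(np.arctan2(*(base-tip)[::-1])))
E
```

```text
ends [500.6 119.1] [569.1 145.1] w,l [ 9.7 73.3]
grip [523.  127.6] axis [597.8 156. ] dir 200.8268
c rim [[584.6 183.6]
 [608.  123.5]] [596.3 153.5]
shift [-0.0014 -0.0007  0.1457] turn [0.    0.    0.007] q6 1.44
```

```bash
C="python3 -m crank"
$C '[[-0.001,0,0.04,0,0,0.007,0],[-0.001,0,0.08,0,0,0.007,0],[-0.001,0,0.12,0,0,0.007,0],[-0.001,0,0.14,0,0,0.007,0],[-0.001,0,0.146,0,0,0.007,0]]' >/dev/null
$C '[[0,0,0,0,0,0,1],[0,0,0,0,0,0,1],[0,0,0,0,0,0,1],[0,0,0,0,0,0,1],[0,0,0,0,0,0,1]]' 70 >/dev/null
$C '[[0,0,0,0,0,0,1],[0,0,0,0,0,0,1],[0,0,0,0,0,0,1],[0,0,0,0,0,0,1],[0,0,0,0,0,0,1]]'
$C '[[0,0,-0.02,0,0,0,1],[0,0,-0.06,0,0,0,1],[0,0,-0.1,0,0,0,1],[0,0,-0.1,0,0,0,1],[0,0,-0.1,0,0,0,1]]'
python3 -c "
from h import *
a=np.radians(35); plan(586-79*np.cos(a),3-79*np.sin(a),153,35)"
```

```text
clock: 19.0
eef_pos: [523.6, 127.8, 52.8]
tcp_rot: [3.142, -0.001, 0.365]
contact_force: [-3.0, -0.3, 7.7]
opening: 0.105
grasp_force: 69.7
clock: 19.5
eef_pos: [523.8, 127.9, 153.0]
tcp_rot: [3.141, -0.002, 0.365]
contact_force: [-0.5, 0.1, -1.2]
opening: 0.102
grasp_force: 68.8
shift [-0.063   0.1581 -0.    ] turn [ 0.001 -0.002 -0.246] q6 1.44
```

```bash
C="python3 -m crank"
$C '[[-0.013,0.034,0,0,0,-0.05,1],[-0.027,0.068,0,0,0,-0.1,1],[-0.04,0.1,0,0,0,-0.15,1],[-0.053,0.134,0,0,0,-0.2,1],[-0.063,0.158,0,0,0,-0.246,1]]' >/dev/null
$C '[[0,0,0.02,0,0,0,1],[0,0,0.03,0,0,0,1],[0,0,0.03,0,0,0,1],[0,0,0.03,0,0,0,1]]'
python3 - <<'E'
from h import *
a=np.radians(35); plan(586-79*np.cos(a),3-79*np.sin(a),67,35)
f=cams.grab_frame("scene"); cv2.imwrite("pics/s8.png",cv2.resize(f["image"][140:260,190:370],(720,480),interpolation=2)[:,:,::-1])
E
```

```text
clock: 20.4
eef_pos: [520.4, -41.7, 121.6]
tcp_rot: [-3.14, 0.001, 0.612]
contact_force: [0.4, -0.2, -0.5]
opening: 0.104
grasp_force: 68.7
shift [0.0005 0.001  0.0546] turn [-0.001  0.001  0.001] q6 0.88
```

View pics/s8.png

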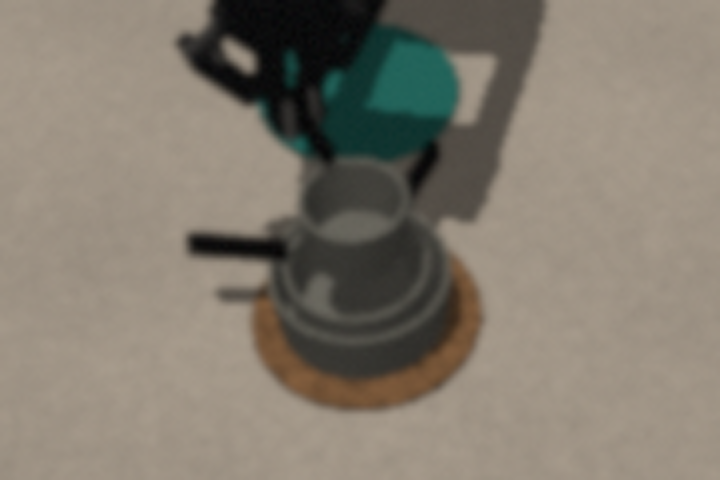

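c is centred over b: its rim is at crop (355,200), above b's rim at (360,258). I'll lower it in, release and rise.

```bash
C="python3 -m crank"
$C '[[0,0.001,0.015,0,0,0,1],[0,0.001,0.03,0,0,0,1],[0,0.001,0.04,0,0,0,1],[0,0.001,0.046,0,0,0,1],[0,0.001,0.05,0,0,0,1]]'
$C '[[0,0,0.003,0,0,0,1],[0,0,0.005,0,0,0,1],[0,0,0.005,0,0,0,1],[0,0,0.005,0,0,0,1],[0,0,0.005,0,0,0,1]]'
```

```text
clock: 20.95
eef_pos: [521.6, -42.9, 72.1]
tcp_rot: [3.142, -0.0, 0.611]
contact_force: [0.3, 0.6, -2.5]
opening: 0.101
grasp_force: 68.8
clock: 21.45
eef_pos: [521.6, -43.2, 67.5]
tcp_rot: [3.141, -0.0, 0.611]
contact_force: [-0.3, 0.4, -1.0]
opening: 0.097
grasp_force: 68.8
```

```bash
C="python3 -m crank"
$C '[[0,0,0.001,0,0,0,1],[0,0,0.001,0,0,0,1]]'
$C '[[0,0,0,0,0,0,0.5],[0,0,0,0,0,0,0.5],[0,0,0,0,0,0,0.5],[0,0,0,0,0,0,0.5],[0,0,0,0,0,0,0.5]]'
$C '[[0,0,-0.03,0,0,0,0.5],[0,0,-0.06,0,0,0,0.5],[0,0,-0.1,0,0,0,0],[0,0,-0.13,0,0,0,0],[0,0,-0.13,0,0,0,0]]' >/dev/null
$C '[[0,0,0,0,0,-0.135,0],[0,0,0,0,0,-0.27,0],[0,0,0,0,0,-0.4,0],[0,0,0,0,0,-0.53,0],[0,0,0,0,0,-0.66,0]]' >/dev/null
$C '[[0,0,0,0,0,-0.135,0],[0,0,0,0,0,-0.27,0],[0,0,0,0,0,-0.4,0],[0,0,0,0,0,-0.53,0],[0,0,0,0,0,-0.66,0]]' >/dev/null
$C '[[0,0,0,0,0,-0.135,0],[0,0,0,0,0,-0.27,0],[0,0,0,0,0,-0.4,0],[0,0,0,0,0,-0.53,0],[0,0,0,0,0,-0.66,0]]' >/dev/null
$C '[[0,0,0,0,0,-0.135,0],[0,0,0,0,0,-0.27,0],[0,0,0,0,0,-0.4,0],[0,0,0,0,0,-0.53,0],[0,0,0,0,0,-0.66,0]]'
python3 -c "
from h import *
plan(447,-347,200,188)"
```

```text
clock: 21.65
eef_pos: [521.5, -43.4, 66.9]
tcp_rot: [3.141, 0.0, 0.611]
contact_force: [-3.3, -1.4, 7.8]
opening: 0.106
grasp_force: 70.1
clock: 22.15
eef_pos: [521.5, -43.1, 66.2]
tcp_rot: [-3.142, 0.0, 0.611]
contact_force: [-0.2, -0.5, 1.0]
opening: 0.501
grasp_force: 0.0
clock: 24.65
eef_pos: [521.0, -43.1, 195.3]
tcp_rot: [3.141, -0.001, -3.027]
contact_force: [-0.1, -0.2, -0.0]
opening: 0.999
grasp_force: 0.0
shift [ 0.1082 -0.2935 -0.0047] turn [ 0.    -0.001 -0.025] q6 -1.77
```

```bash
C="python3 -m crank"
$C '[[0.015,-0.042,0,0,0,0,0],[0.03,-0.084,0,0,0,0,0],[0.046,-0.126,0,0,0,0,0],[0.061,-0.168,0,0,0,0,0],[0.077,-0.21,0,0,0,0,0]]' >/dev/null
$C '[[0.015,-0.042,0,0,0,-0.025,0],[0.031,-0.083,0,0,0,-0.025,0],[0.031,-0.083,0,0,0,-0.025,0],[0.031,-0.083,0,0,0,-0.025,0]]'
python3 - <<'E'
from h import *
f=cams.grab_frame("wrist")
im=np.mean([cams.grab_frame("top")["image"].astype(float) for _ in range(4)],0)
s=np.clip(im[175:250,320:395]*1.4,0,255).astype(np.uint8)
cv2.imwrite("pics/wt9.png",np.hstack([cv2.resize(f["image"][50:350,160:480],(320,300)),cv2.resize(s,(300,300),interpolation=2)])[:,:,::-1])
np.savez("f.npz",w=f["image"])
E
```

```text
clock: 25.55
eef_pos: [445.2, -346.6, 195.2]
tcp_rot: [3.14, -0.001, -3.01]
contact_force: [-1.6, 0.0, -0.0]
opening: 1.001
grasp_force: 0.0
```

View pics/wt9.png

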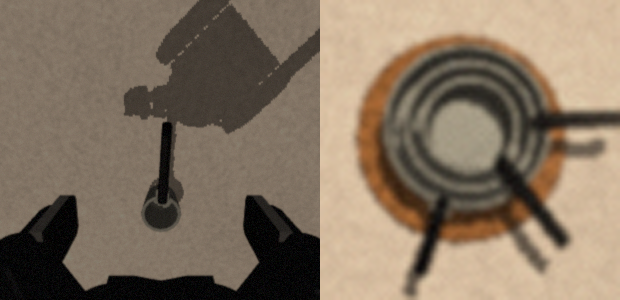

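Right: a, b and c are concentric and seated, with c's opening centre near crop (466,133). Left: d's handle runs from crop (168,122) to (163,200).

```bash
python3 - <<'E'
from h import *
im=np.load("f.npz")["w"]; f=cams.grab_frame("wrist"); f["image"]=im
p,q,_=handle(f,(312,165,340,250),102,60); tip,base=(p,q) if p[0]<q[0] else (q,p); rep(tip,base,102)
w=ray(f,np.array([[141,213],[181,213]])+[160,50],45);print("d rim",w.round(1),w.mean(0).round(1))
print("c", ray(cams.grab_frame("top"),[[356.1,207.8]],30))
plan(*(tip-(tip-base)/np.linalg.norm(tip-base)*22),52.5,np.degrees(np.arctan2(*(tip-base)[::-1])))
E
```

```text
ends [ 421.6 -351.1] [ 499.2 -335.3] w,l [24.  79.2]
grip [ 443.2 -346.7] axis [ 521.6 -330.7] dir 191.51993
d rim [[ 525.1 -356.9]
 [ 519.2 -313.8]] [ 522.2 -335.3]
c [[585.7973559    1.25702667]]
shift [ 0.0034 -0.001   0.1438] turn [ 0.     0.    -0.065] q6 -2.37
```

```bash
python3 - <<'E'
from h import *
im=np.load("f.npz")["w"]; f=cams.grab_frame("wrist"); f["image"]=im
print(im.max(2)[200,310:345].tolist())
for t in(22,30):
  p,q,_=handle(f,(312,165,340,238),102,60,t); tip,base=(p,q) if p[0]<q[0] else (q,p); rep(tip,base,102)
plan(*(tip-(tip-base)/np.linalg.norm(tip-base)*22),52.5,np.degrees(np.arctan2(*(tip-base)[::-1])))
E
```

```text
[122, 120, 126, 126, 132, 138, 133, 136, 131, 117, 66, 17, 14, 15, 19, 17, 20, 8, 17, 3, 37, 68, 72, 89, 124, 131, 130, 132, 132, 134, 130, 132, 130, 134, 130]
ends [ 420.3 -344.4] [ 486.2 -339.2] w,l [ 9.1 66.1]
grip [ 442.3 -342.6] axis [ 522.  -336.4] dir 184.46474
ends [ 420.4 -345.2] [ 486.2 -339.2] w,l [11.1 66. ]
grip [ 442.3 -343.2] axis [ 522. -336.] dir 185.17683
shift [0.0038 0.0028 0.1439] turn [-0.     0.     0.045] q6 -2.37
```

```bash
C="python3 -m crank"
$C '[[0.003,0.003,0.04,0,0,0.045,0],[0.003,0.003,0.08,0,0,0.045,0],[0.003,0.003,0.12,0,0,0.045,0],[0.003,0.003,0.138,0,0,0.045,0],[0.003,0.003,0.144,0,0,0.045,0]]' >/dev/null
$C '[[0,0,0,0,0,0,1],[0,0,0,0,0,0,1],[0,0,0,0,0,0,1],[0,0,0,0,0,0,1],[0,0,0,0,0,0,1]]' 70 >/dev/null
$C '[[0,0,0,0,0,0,1],[0,0,0,0,0,0,1],[0,0,0,0,0,0,1],[0,0,0,0,0,0,1],[0,0,0,0,0,0,1]]'
$C '[[0,0,-0.02,0,0,0,1],[0,0,-0.06,0,0,0,1],[0,0,-0.1,0,0,0,1],[0,0,-0.12,0,0,0,1],[0,0,-0.12,0,0,0,1]]'
$C '[[0,0,0,0,0,0.14,1],[0,0,0,0,0,0.28,1],[0,0,0,0,0,0.42,1],[0,0,0,0,0,0.56,1],[0,0,0,0,0,0.7,1]]' >/dev/null
$C '[[0,0,0,0,0,0.14,1],[0,0,0,0,0,0.28,1],[0,0,0,0,0,0.42,1],[0,0,0,0,0,0.56,1],[0,0,0,0,0,0.7,1]]'
python3 -c "
from h import *
a=np.radians(105); plan(586+79.3*np.cos(a),2.3+79.3*np.sin(a),172,105)"
```

```text
clock: 27.45
eef_pos: [442.7, -343.9, 52.7]
tcp_rot: [-3.141, 0.0, -3.052]
contact_force: [-2.7, -0.4, 6.3]
opening: 0.102
grasp_force: 70.8
clock: 27.95
eef_pos: [444.2, -344.7, 175.4]
tcp_rot: [-3.138, 0.004, -3.052]
contact_force: [0.8, -0.3, -1.6]
opening: 0.104
grasp_force: 69.9
clock: 28.95
eef_pos: [442.0, -343.0, 170.7]
tcp_rot: [-3.14, -0.002, 1.825]
contact_force: [-0.2, 0.2, -0.2]
opening: 0.105
grasp_force: 70.0
shift [ 0.3773  0.2256 -0.0009] turn [-0.001 -0.002 -0.008] q6 -0.92
```

```bash
C="python3 -m crank"
$C '[[0.036,0.021,0,0,0,0,1],[0.072,0.043,0,0,0,0,1],[0.108,0.064,0,0,0,0,1],[0.144,0.086,0,0,0,0,1],[0.18,0.108,0,0,0,0,1]]' >/dev/null
$C '[[0.036,0.021,0,0,0,-0.008,1],[0.072,0.043,0,0,0,-0.008,1],[0.108,0.064,0,0,0,-0.008,1],[0.144,0.086,0,0,0,-0.008,1],[0.18,0.108,0,0,0,-0.008,1]]' >/dev/null
$C '[[0.0173,0.0096,0,0,0,0,1],[0.0173,0.0096,0.02,0,0,0,1],[0.0173,0.0096,0.035,0,0,0,1],[0.0173,0.0096,0.035,0,0,0,1],[0.0173,0.0096,0.035,0,0,0,1]]'
python3 - <<'E'
from h import *
a=np.radians(105); plan(586+79.3*np.cos(a),2.3+79.3*np.sin(a),70.7,105)
f=cams.grab_frame("scene"); cv2.imwrite("pics/s10.png",cv2.resize(f["image"][140:260,190:370],(720,480),interpolation=2)[:,:,::-1])
E
```

```text
clock: 30.45
eef_pos: [562.9, 78.9, 136.4]
tcp_rot: [-3.14, -0.0, 1.839]
contact_force: [-0.5, -0.2, 0.4]
opening: 0.1
grasp_force: 69.9
shift [-0.0008  0.0026  0.0657] turn [-0.002 -0.     0.006] q6 -0.13
```

View pics/s10.png

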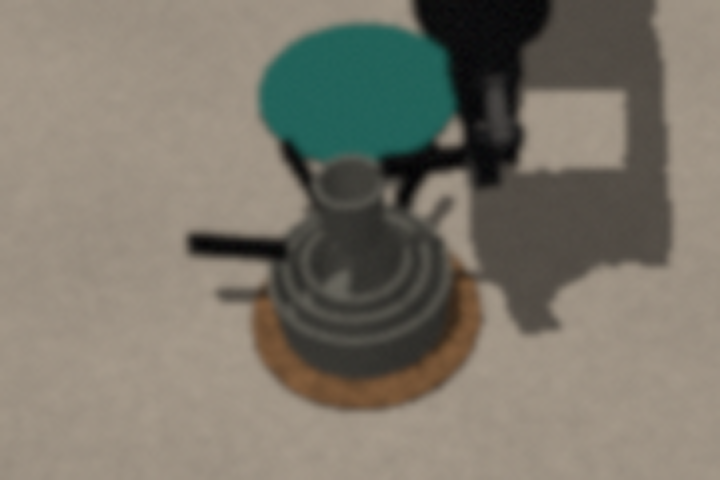

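d hangs over c: its rim is centred at crop (349,181), with c's rim at (355,253). I'll check both numerically.

```bash
python3 - <<'E'
from h import *
f=cams.grab_frame("scene")
print(ray(f,[[190+349/4,140+181/4]],128.3),ray(f,[[190+355/4,140+253/4]],59),ray(f,[[190+358/4,140+294/4]],51))
a=np.radians(105); plan(586+79.3*np.cos(a),2.3+79.3*np.sin(a),70.7,105)
E
```

```text
[[586.57759636   4.41876215]] [[583.46829721   2.90803603]] [[609.3128445    8.18705846]]
shift [-0.0005  0.0016  0.0669] turn [0.    0.    0.006] q6 -0.13
```

```bash
C="python3 -m crank"
$C '[[-0.001,0,0.02,0,0,0.006,1],[-0.001,0,0.035,0,0,0.006,1],[-0.001,0,0.05,0,0,0.006,1],[-0.001,0,0.057,0,0,0.006,1],[-0.001,0,0.06,0,0,0.006,1]]'
$C '[[0,0,0.003,0,0,0,1],[0,0,0.006,0,0,0,1],[0,0,0.006,0,0,0,1],[0,0,0.006,0,0,0,1],[0,0,0.006,0,0,0,1]]'
```

```text
clock: 31.05
eef_pos: [563.3, 78.0, 76.3]
tcp_rot: [-3.14, -0.0, 1.833]
contact_force: [0.5, 0.1, 0.0]
opening: 0.103
grasp_force: 70.0
clock: 31.55
eef_pos: [563.9, 78.1, 71.6]
tcp_rot: [3.141, 0.0, 1.833]
contact_force: [1.0, 0.2, 1.0]
opening: 0.1
grasp_force: 69.9
```

Expected seating height is about 70.7. I'll go down 1 mm more, release, rise and retreat.

```bash
C="python3 -m crank"
$C '[[0,0,0.001,0,0,0,1],[0,0,0.001,0,0,0,1]]'
$C '[[0,0,0,0,0,0,0.5],[0,0,0,0,0,0,0.5],[0,0,0,0,0,0,0.5],[0,0,0,0,0,0,0.5],[0,0,0,0,0,0,0.5]]'
$C '[[0,0,-0.03,0,0,0,0.5],[0,0,-0.06,0,0,0,0.5],[0,0,-0.1,0,0,0,0.5],[0,0,-0.14,0,0,0,0.5],[0,0,-0.16,0,0,0,0.5]]' >/dev/null
$C '[[0.04,0,0,0,0,0,0.5],[0.08,0,0,0,0,0,0.5],[0.12,0,0,0,0,0,0.5],[0.16,0,0,0,0,0,0.5],[0.2,0,0,0,0,0,0.5]]' >/dev/null
$C '[[0.04,0,0,0,0,0,0.5],[0.06,0,0,0,0,0,0.5],[0.06,0,0,0,0,0,0.5],[0.06,0,0,0,0,0,0.5]]'
python3 - <<'E'
from h import *
im=np.mean([cams.grab_frame("top")["image"].astype(float) for _ in range(4)],0)
f=cams.grab_frame("scene")["image"]
s=np.clip(im[120:250,310:440]*1.4,0,255).astype(np.uint8)
cv2.imwrite("pics/f11.png",np.hstack([cv2.resize(s,(400,400),interpolation=2),cv2.resize(f[160:300,160:300],(400,400),interpolation=2)])[:,:,::-1])
E
```

```text
clock: 31.75
eef_pos: [564.1, 78.3, 70.8]
tcp_rot: [3.141, -0.0, 1.833]
contact_force: [-0.8, 1.8, 4.8]
opening: 0.1
grasp_force: 70.7
clock: 32.25
eef_pos: [563.8, 78.1, 70.2]
tcp_rot: [-3.141, 0.0, 1.833]
contact_force: [-0.0, 0.9, 0.3]
opening: 0.5
grasp_force: 0.0
clock: 33.65
eef_pos: [496.2, 329.1, 230.1]
tcp_rot: [-3.141, 0.001, 1.834]
contact_force: [0.5, 0.6, 0.9]
opening: 0.5
grasp_force: 0.0
```

View pics/f11.png

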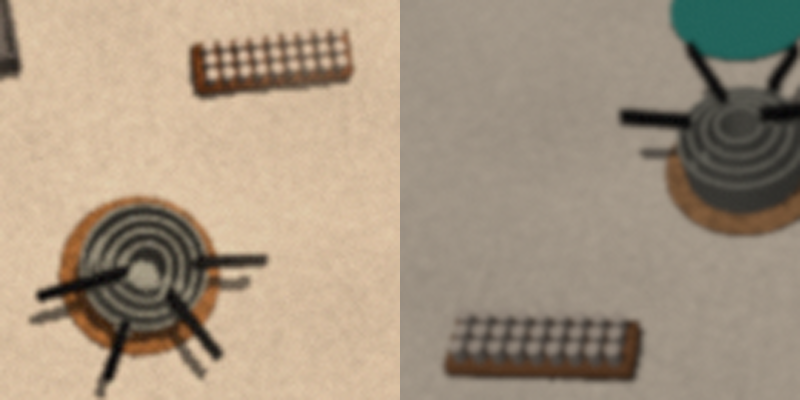

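All four cups sit nested and concentric on the cork mat. The handles fan out at crop (40,295), (110,375), (218,355) and (265,260), and the brush has not moved. Handing in.

```bash
python3 -c "
from rig import sign_off
print(sign_off())"
```

```text
the job is handed in; nothing more can be done
None
```

I put the four scoops away as one nest on the cork mat, from largest to smallest, with the handles fanned about 55° apart and the brush left where it lay; the job was handed in at about 34 s, and sign-off returned no verdict.

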